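# Pack a rock core in its canister, shut the flip cap and pin it

### The job

Pack the slender rock core for transport: flip the empty canister's hinged cap well open, stand the core upright inside, all the way down, and press the cap fully shut again. Then take the T-handled steel pin from the wooden block and push it down through the eye in the cap's tab and the eye of the lug below, until its collar sits on the tab. Leave everything else on the table where it is.

Things in the scene. Friction and masses are not known exactly. Their poses are not given: they have to be found in the camera images.
- core: slender cylinder of drilled grey rock, 34 mm diameter, 95 mm long, about 0.22 kg, standing upright in the aqua tray. Origin: centre of its underside; z along its length, up.
- canister: the canister to fill (cap ajar, no pin): fixed upright aluminium tube on the rack, 56 mm outer, 42 mm inner diameter, 108 mm tall. Origin: centre of its underside; inner floor 8 mm above it. On its -x side a level lug plate 28 mm wide, 8 mm thick, x = -26 to -70 mm, top 4 mm below the rim, has a vertical 16 mm through eye. The cap hinges on the +x side, hinge line along y.
- mouth (a point): centre of the canister's mouth, at the rim.
- lug_eye (a point): centre of the lug's eye at the lug's top face, 56 mm on the canister's -x side; axes as the canister's.
- cap_hinge (a point): middle of the cap's hinge line, 38 mm on the canister's +x side and 3 mm above the rim; axes as the canister's, the hinge turns about y.
- cap_eye (a point): centre of the 16 mm eye in the cap's tab, on the tab's upper face; turns with the cap, z normal to the tab. 94 mm from the hinge line, and 5 mm above it when shut. Tab: flat plate 36 mm wide (along y), 8 mm thick, ending 15 mm beyond the eye; it can be gripped by its side edges. The cap is a 60 mm disc 10 mm thick, its edge 26 mm from the eye.
- cap (a joint): hinge angle of that cap, rad: 0 shut (resting on the rim), grows as it opens upward and away over the +x side, stop at 2.1. A stiff hinge: it stays where it is left (about 1 N at the tab moves it).
- pin: steel locking pin, 117 mm tall, 0.12 kg, in one of the three holes of the wooden block; the one with a T handle. Origin at the tip, z up along the shaft; shaft 12 mm diameter, rounded tip; collar 24 mm diameter, 78 to 83 mm above the tip; T bar 56 mm long along the pin's x, 14 mm thick along y, 95 to 117 mm above the tip.
- pin_collar (a point): centre of the underside of the pin's collar, 78 mm above the tip.
- pin_grip (a point): middle of the pin's T bar, 106 mm above the tip.
- canister_full: the other canister on the rack: same shape and size, fixed, already shut and pinned; its T pin reaches 155 mm above its underside. Leave it. Origin: centre of its underside.
- rack: plywood board under the canisters, 130 x 230 mm, 12 mm thick, fixed. Origin: centre of its underside.
- block: fixed wooden pin block, 70 x 180 mm, 55 mm tall, with three 16 mm square holes 50 mm deep, 60 mm apart in a row along its y. Origin: centre of its underside.
- tray: fixed aqua specimen tray, 140 x 210 mm, 24 mm tall, walls and floor 4 mm. Origin: centre of its underside.
- stub_core: bystander in the tray: short thick rock core, 50 mm diameter, 50 mm tall. Origin: centre of its underside.
- jar: bystander in the tray: jar with aluminium lid, 48 mm diameter, 65 mm tall. Origin: centre of its underside.
- knob_pin0: bystander in the block: steel pin with a round knob 26 mm in diameter, 114 mm tall. Origin at its tip.
- knob_pin1: bystander in the block: the other round-knobbed pin, the same size.
- bottle: bystander: bottle, 60 mm diameter, 170 mm tall. Origin: centre of its underside.
- big_jar: bystander: wide jar, 72 mm diameter, 100 mm tall. Origin: centre of its underside.
- tin: bystander: tin, 60 mm diameter, 60 mm tall. Origin: centre of its underside.
There are look-alikes about, which are no part of the job. What is shaped like the core but yellow is not meant.

How it is judged (in metres and radians):
On the way, in this order (a step that is already met when the one before it is completed fails the run):
1. the empty canister's cap is flipped well open (value of joint cap above 1.2 rad), for 0.1 s.
2. the core stands fully down inside the canister (horizontal distance between core and canister below 0.01 m and z of core in the frame of canister below 0.016 m and angle between core's own z axis and vertical below 0.15 rad), for 0.2 s.
3. the cap is shut over the core (all of step 2 and value of joint cap below 0.05 rad), for 0.1 s.
At the end, for the whole second after the job is handed in: Core in the canister: underside within 10 mm of its axis, less than 16 mm above the canister's underside, tilt under 0.15 rad. Cap shut within 0.05 rad. T pin through both eyes: collar within 7 mm of the cap's eye, tip over 50 mm below the lug's top, tilt under 0.15 rad. Both at rest (all of step 3 and distance between pin_collar and cap_eye below 0.007 m and angle between pin's own z axis and vertical below 0.15 rad and z of pin in the frame of lug_eye below -0.05 m and linear speed of each of pin, core below 0.01 m/s); the robot touches nothing.
It fails at once if a bystander is shifted by more than 30 mm (distance of any of stub_core, jar, knob_pin0, knob_pin1, bottle, big_jar, tin from where it was at the start of the episode above 0.03 m).
It also fails if it takes over 72 s, if anything falls off the work surface, if the arm or the gripper's body presses on something with over 40 N, if the wrist force passes 120 N, or if a joint passes its speed limit or range.

### The arm

A 6-joint arm with a two-finger parallel gripper is mounted at the origin on the work surface. World frame = base frame: x ahead of the robot, y to its left, z up, the work surface at z = 0. Lengths are in m, angles in degrees, forces in N, time in s.
With the tool pointing down it reaches from about 0.4 to 0.825 m from the base axis. Payload 7 kg.
Tool frame: the origin (TCP) lies midway between the tips of the shut fingers; the grasp point (between the pads) lies 19 mm behind it; z points along the fingers, y is the line along which they close (so a half turn about z gives the same grasp; the last joint's range is limited). The gripper opens to 88 mm and grips with 3 to 60 N. Pads are 19 mm wide; open, the fingers measure 130 mm over their backs; the gripper's body (78 mm by 193 mm) begins 47 mm behind the grasp point.
Start: joints at [-53.509, 20.546, 0.682, 0, -70.136, -16.507], TCP at [0.231, -0.634, 0.227] pointing down, gripper open.
Joint ranges: [-176.03, 176.03], [-82.01, 121.73], [-58.28, 71.71], [-173.87, 95.51], [-174.79, -0.11], [-173.66, 173.66]. Speed limits (degrees/s): [136.94, 136.94, 172.46, 180, 180, 180].

### API

Orientations are given as a 3x3 rotation matrix whose columns are the frame's x, y, z axes.
In Python, from rig import robot gives the robot as it stands. Calls block until the motion is done:
- robot.goto(position, orientation): joint-space move of the TCP to a pose.
- robot.servo_line(position, ori=None, speed=0.15): straight line of the TCP; ori=None keeps the orientation; speed is the mean speed in m/s.
- robot.movej(angles): joint-space move.
- robot.move_gripper(opening): opening from 0.0 (shut) to 1.0 (fully open); the grip force is fixed at half the most; returns when the fingers have stopped.
- robot.dwell(seconds).
- robot.ik(position, orientation): joint angles nearest the present ones, or None.
- robot.grab_frame(name): name is "scene" or "top"; returns (picture, depth): 384x512x3 uint8, red, green, blue; 384x512 float32, m along the optical axis (not along the pixel's ray), 0 where there is no reading.
- robot.camera_info(name): a dict with "vfov" (degrees; the focal length in pixels is half the picture's height over the tangent of half this angle, whatever the lens; pixels are square), "cx", "cy" (the principal point, pixels), "k1" (the pictures are not rectified: a ray, as slopes to the right and down, at radius r is drawn at 1 + k1 r^2 times it, then the intrinsics apply), "view" (4x4, takes a point from world to camera coordinates). Camera axes: x right, y down, z forward; pixel columns grow to the right and rows downward; lengths in m; the calibration is good to about 2 mm. A picture is of the moment at which its call begins. camera_info takes no time and is no camera call.
A pose or a line that the arm cannot do raises robot.Unreachable and nothing moves.
- robot.job_done(): hands the job in; it is judged then, once.
Readings, each from a call of its own:
- robot.read_t(): time.
- robot.read_qpos(): joint angles.
- robot.read_qvel(): joint speeds.
- robot.read_effort(): joint torques, N m.
- robot.read_position(): TCP position.
- robot.read_tcp_rot(): TCP orientation.
- robot.read_force(): force on the tool from outside, world axes, zero at the start.
- robot.read_ft_torque(): the same for the moment, N m.
- robot.read_grip_width(): opening from 0.0 (shut) to 1.0 (fully open).
- robot.read_finger_force(): force on a finger pad.
Only numpy, scipy, OpenCV 4.12 (cv2) and the standard library are available. Lean on these libraries where they do the work, as an engineer would, in place of code of your own. Each camera call takes 0.05 s, during which the arm holds its last target. There are 200 camera calls.

## Working session

There is one attempt and no reset: what is moved stays moved. The work goes in short steps, each a Python script; the robot and the scene stay as the last script left them, time stands still between calls to the robot, and variables do not carry over. Pictures are saved under pics/ and viewed, at most 10 in all, crops included, and the job is handed in when it is done.

```bash
ls; mkdir -p pics
python3 - <<'E'
from rig import robot
import cv2, numpy as np
for n in("scene","top"):
    p,d=robot.grab_frame(n); np.savez(f"pics/{n}0.npz",p=p,d=d)
    cv2.imwrite(f"pics/{n}0.png",cv2.resize(p[:,:,::-1],(800,600),interpolation=cv2.INTER_CUBIC))
    i=robot.camera_info(n); print(n,i)
print(robot.read_t())
E
```

```text
pics
scene {'vfov': 55.344425660121175, 'cx': 250.9974196627256, 'cy': 190.97903197322808, 'k1': -0.03335949183245386, 'view': array([[-0.57866067,  0.81548628, -0.01157424,  0.34816963],
       [ 0.65621324,  0.45712132, -0.60035347, -0.3192618 ],
       [-0.48428918, -0.35499611, -0.79965102,  1.27410679],
       [ 0.        ,  0.        ,  0.        ,  1.        ]])}
top {'vfov': 55.82431541837357, 'cx': 255.29575859435315, 'cy': 188.79810165474942, 'k1': -0.11778679527627242, 'view': array([[ 0.00881719, -0.99977349, -0.01937094,  0.01090763],
       [-0.99782595, -0.00753146, -0.06547252,  0.56810469],
       [ 0.0653118 ,  0.01990611, -0.99766633,  0.98202464],
       [ 0.        ,  0.        ,  0.        ,  1.        ]])}
0.1
```

View pics/scene0.png

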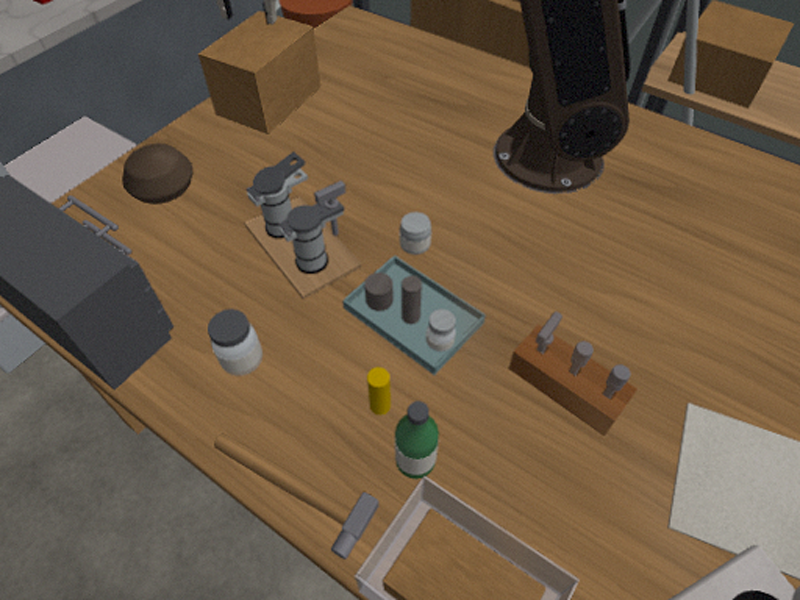

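View pics/top0.png

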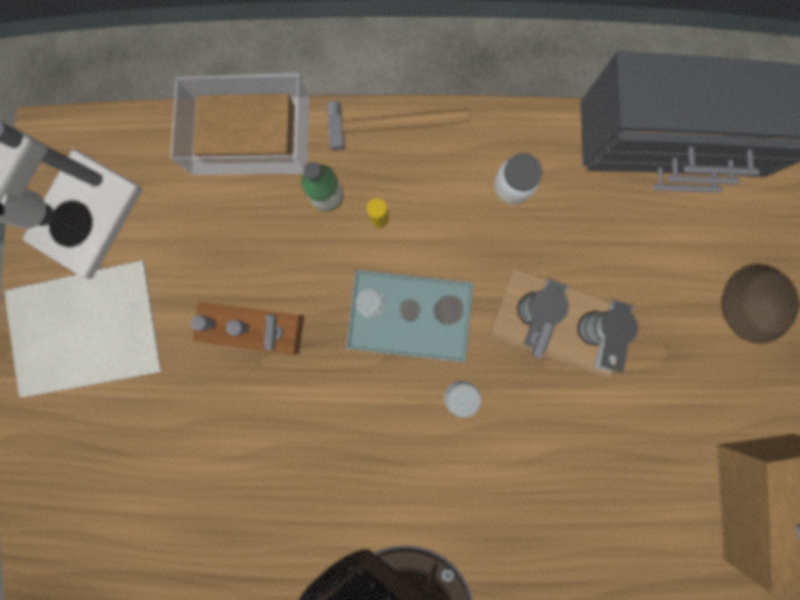

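The scene shows the aqua tray with core (about 410,300 in the enlarged scene picture; 410,310 in top). The block has its T pin at its tray end (272,332 in top). The canister with the open eye in its tab is the right one in top (610,328), which makes it the empty one. The left one (545,305) has a T bar on it. I'll take enlarged crops next.

```bash
cat > h.py <<'E'
import numpy as np, cv2
def cam(i):
    f=192/np.tan(np.radians(i["vfov"]/2)); return f,i["cx"],i["cy"],i["k1"],np.array(i["view"])
def ray(i,u,v):
    f,cx,cy,k,V=cam(i); a=np.stack([(np.asarray(u,float)-cx)/f,(np.asarray(v,float)-cy)/f],-1); b=a.copy()
    for _ in range(15): b=a/(1+k*(b**2).sum(-1,keepdims=True))
    return np.concatenate([b,np.ones(b.shape[:-1]+(1,))],-1)
def back(i,u,v,d):
    V=cam(i)[4]; c=ray(i,u,v)*np.asarray(d)[...,None]; return (c-V[:3,3])@V[:3,:3]
def atz(i,u,v,z):
    V=cam(i)[4]; o=-V[:3,3]@V[:3,:3]; r=ray(i,u,v)@V[:3,:3]; return o+r*((z-o[2])/r[...,2])[...,None]
def proj(i,P):
    f,cx,cy,k,V=cam(i); c=np.asarray(P)@V[:3,:3].T+V[:3,3]; s=c[...,:2]/c[...,2:]; s=s*(1+k*(s**2).sum(-1,keepdims=True)); return s*f+[cx,cy]
def tri(i,uv,j,uw):
    A=[];b=[]
    for c,p in((i,uv),(j,uw)):
        V=cam(c)[4]; o=-V[:3,3]@V[:3,:3]; r=ray(c,*p)@V[:3,:3]; r/=np.linalg.norm(r); M=np.eye(3)-np.outer(r,r); A.append(M); b.append(M@o)
    x=np.linalg.lstsq(np.vstack(A),np.hstack(b),rcond=None)[0]; return x,np.linalg.norm(np.vstack(A)@x-np.hstack(b))
def crop(p,x0,y0,w,h,s):
    c=cv2.resize(p[y0:y0+h,x0:x0+w,::-1],None,fx=s,fy=s,interpolation=cv2.INTER_CUBIC)
    for t in range(0,w,10): cv2.putText(c,str(x0+t),(t*s,9),0,.33,(0,255,255),1); cv2.line(c,(int((t+.5)*s),10),(int((t+.5)*s),15),(0,255,255),1)
    for t in range(10,h,10): cv2.putText(c,str(y0+t),(0,int((t+.5)*s)+4),0,.33,(0,255,255),1)
    return c
E
python3 - <<'E'
from h import *
S=np.load("pics/scene0.npz")['p'];T=np.load("pics/top0.npz")['p']
a=crop(S,150,92,90,100,6)[:,:400]; b=crop(T,335,168,80,75,5)
W=np.zeros((600,800,3),np.uint8)
def put(c,x,y):
    c=c[:600-y,:800-x]; W[y:y+c.shape[0],x:x+c.shape[1]]=c
put(crop(S,152,94,66,86,6),0,0); put(crop(T,312,170,100,75,4),400,0); put(crop(T,220,170,84,62,4),400,302)
cv2.imwrite("pics/c1.png",W)
W[:]=0
put(crop(S,215,155,100,80,4),0,0); put(crop(S,320,195,90,85,4),400,0); put(crop(T,118,185,80,45,5),0,350)
cv2.imwrite("pics/c2.png",W)
E
```

```text
(no output)
```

View pics/c1.png

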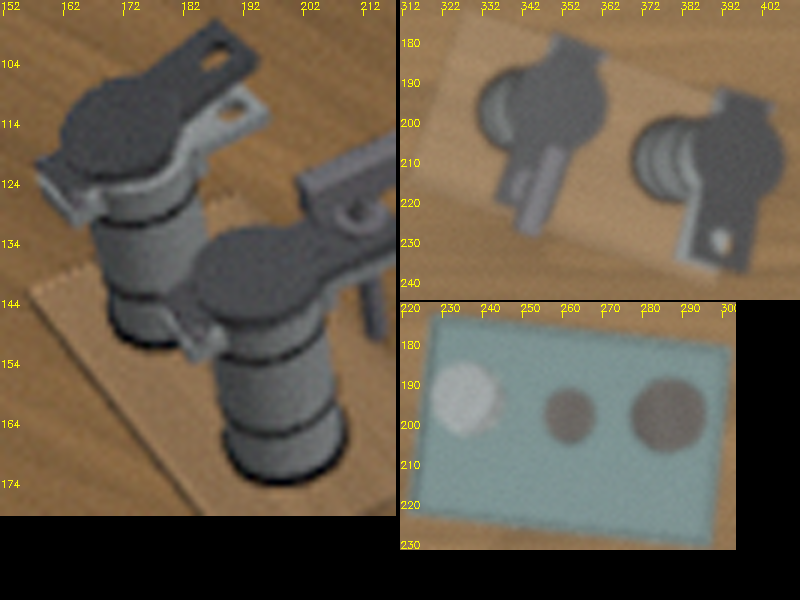

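View pics/c2.png

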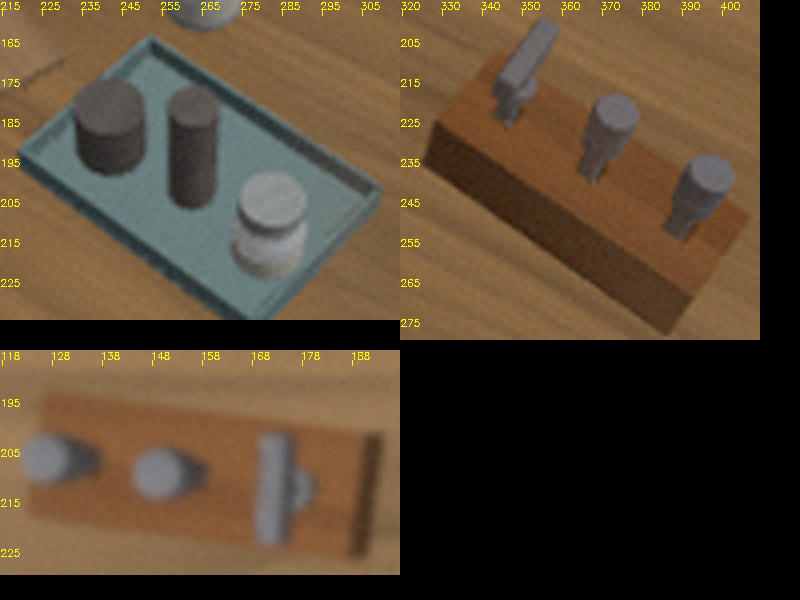

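c1: the empty canister's cap eye is at scene (188,103), its lug eye at (191,111), tab corners at (187,97) and (194,104), and its eye in top at (392,230). c2: the core top is at scene (262.6,179.8) and top (262,198). The T bar is at top (172.8,212), running from v≈201.6 to 223.6. Next: depth clouds and triangulation.

```bash
cat > m.py <<'E'
from rig import robot
from h import *
from scipy.optimize import least_squares
I={n:robot.camera_info(n) for n in("scene","top")}
C={}
for n in I:
    d=np.load(f"pics/{n}0.npz")['d']; v,u=np.mgrid[:384,:512]; P=back(I[n],u,v,d); P[d==0]=np.nan; C[n]=P
np.set_printoptions(precision=4,suppress=True)
def reg(n,u0,u1,v0,v1,zl,zh):
    P=C[n][v0:v1,u0:u1].reshape(-1,3); return P[(P[:,2]>zl)&(P[:,2]<zh)]
def circ(P,r):
    f=lambda c:np.hypot(P[:,0]-c[0],P[:,1]-c[1])-r
    s=least_squares(f,P[:,:2].mean(0)+[0,0],loss='soft_l1',f_scale=.002); return s.x,np.median(abs(s.fun))
E
python3 - <<'E'
from m import *
print("table z",[np.nanmedian(C[n][300:330,200:230,2]) for n in C], np.nanmedian(C["top"][250:280,200:250,2]))
print("core tri",tri(I["scene"],(262.6,179.8),I["top"],(262.1,197.8)))
for n,b in(("top",(250,275,185,212)),("scene",(254,272,174,210))):
    P=reg(n,*b,.03,.2); t=P[P[:,2]>.085]; print(n,"core top",len(t),np.median(t,0),t.mean(0),np.percentile(P[:,2],[50,90,99]))
P=reg("scene",254,272,174,210,.03,.09); print("core side circ",circ(P,.017))
for n,b in(("top",(165,182,195,230)),("scene",(338,362,195,232))):
    P=reg(n,*b,.09,.2); print(n,"Tbar",len(P),np.median(P,0),P.mean(0),np.percentile(P[:,2],[10,50,90,98])); 
    t=P[P[:,2]>.1]; x=cv2.fitLine(t[:,:2].astype(np.float32),cv2.DIST_HUBER,0,.01,.01).ravel(); print(x,np.degrees(np.arctan2(x[1],x[0])),np.ptp((t[:,:2]-x[2:])@x[:2]))
for u,v in((172.8,201.6),(172.8,212.2),(171,223.6)): print(atz(I["top"],u,v,.122))
P=reg("scene",160,190,120,152,.03,.1); print("can E side circ",len(P),circ(P,.028))
P=reg("scene",183,212,140,175,.03,.1); print("can F side circ",len(P),circ(P,.028))
from numpy.linalg import svd
for n,b in(("top",(383,407,192,238)),("scene",(162,196,97,122))):
    P=reg(n,*b,.115,.25); c=np.median(P,0); 
    for _ in range(4):
        q=P-c; nn=svd(q,full_matrices=False)[2][2]; P=P[abs(q@nn)<.006]; c=P.mean(0)
    nn*=np.sign(nn[2]); print(n,"cap plane",len(P),c,nn,"tilt",np.arccos(nn[2]),"az",np.degrees(np.arctan2(nn[1],nn[0])))
E
```

```text
table z [np.float64(0.0010492098308955368), np.float64(-0.0008562327283497822)] -0.0009790520961481084
core tri (array([ 0.5404, -0.0044,  0.1028]), np.float64(0.0015636130756015078))
top core top 136 [ 0.5398 -0.0032  0.0979] [ 0.5406 -0.0033  0.0981] [0.0979 0.1004 0.1012]
scene core top 148 [ 0.5453 -0.0035  0.0993] [ 0.5451 -0.0037  0.098 ] [0.0837 0.101  0.1029]
core side circ (array([ 0.5409, -0.0059]), np.float64(0.00045192810048498046))
top Tbar 159 [0.5017 0.2204 0.1201] [0.5014 0.2205 0.1181] [0.1098 0.1201 0.122  0.1233]
[ 0.9978 -0.066   0.5017  0.2196] -3.785362 0.05599397932261092
scene Tbar 164 [0.5083 0.2211 0.1216] [0.5073 0.2209 0.1189] [0.1095 0.1216 0.1237 0.1245]
[ 0.9986 -0.0527  0.5073  0.2207] -3.0206666 0.057124100142291634
[0.5277 0.2192 0.122 ]
[0.5012 0.2186 0.122 ]
[0.4728 0.2227 0.122 ]
can E side circ 250 (array([ 0.5143, -0.3328]), np.float64(0.0007342273972555137))
can F side circ 325 (array([ 0.5472, -0.2245]), np.float64(0.0008461645036620287))
top cap plane 704 [ 0.5014 -0.3284  0.1414] [ 0.2247 -0.0379  0.9737] tilt 0.22991008530569093 az -9.579219960158177
scene cap plane 331 [ 0.5049 -0.3281  0.142 ] [ 0.1781 -0.0096  0.984 ] tilt 0.17934658917496465 az -3.08065777978182
```

Run:
```python
from h import *
S=np.load("pics/scene0.npz")['p'];T=np.load("pics/top0.npz")['p']
W=np.zeros((600,800,3),np.uint8)
W[:600,:400]=crop(S,157,94,40,60,10); W[:600,400:]=crop(T,368,188,40,60,10)
W=cv2.convertScaleAbs(W,alpha=1.6); cv2.imwrite("pics/c3.png",W)
```

```text
(no output)
```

View pics/c3.png

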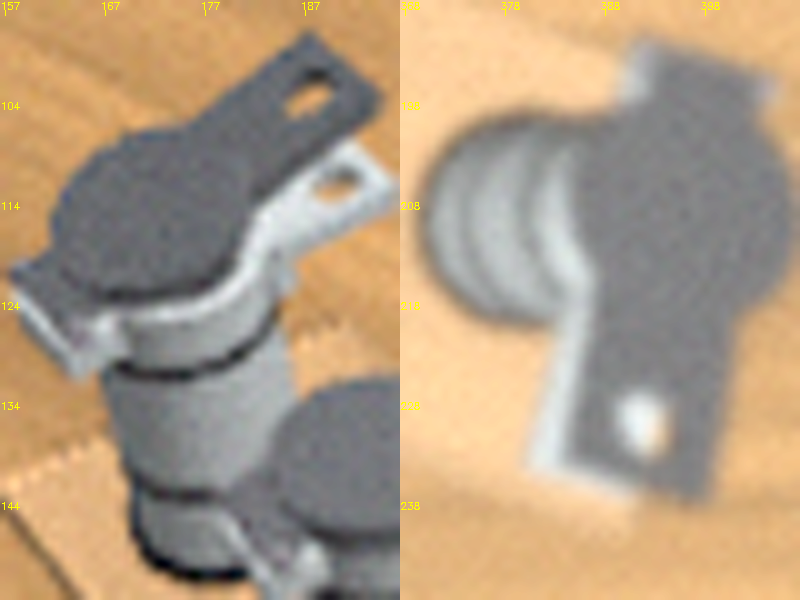

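c3: scene tab corners are at (187.3,96.9) and (194.8,103.3), cap eye at (187.6,102.8), lug eye at (190.4,111.9). In top, tab corners are at (384,234) and (398.6,237.8), eye at (391.8,230), lug corner at (380.6,234.4). I'll fit the canister pose to these.

```bash
cat > fit.py <<'E'
from m import *
H=np.array([.038,0,.111])
def model(p):
    x,y,a,th=p[:4]; R=lambda P:np.array([[np.cos(a),-np.sin(a),0],[np.sin(a),np.cos(a),0],[0,0,1]])@P+[x,y,.012]
    c,s=np.cos(th),np.sin(th); cap=lambda P:H+np.array([[c,0,s],[0,1,0],[-s,0,c]])@np.array(P)
    g=dict(tcp=cap([-.109,.018,.005]),tcm=cap([-.109,-.018,.005]),eye=cap([-.094,0,.005]),disc=cap([-.038,0,.007]),leye=[-.056,0,.104],lcp=[-.07,.014,.104],lcm=[-.07,-.014,.104],base=[0,0,0])
    return {k:R(np.array(v)) for k,v in g.items()}
O=[("scene","tcm",187.25,96.85),("scene","tcp",194.75,103.25),("scene","eye",187.55,102.6),("scene","leye",190.35,111.7),("scene","lcm",191.35,107.75),("scene","lcp",196.45,112.05),("scene","disc",171.75,114.3),
("top","tcm",398.55,237.75),("top","tcp",384.05,234.05),("top","eye",391.75,230.1),("top","disc",394.35,208.35),("top","lcp",380.55,234.35),("top","base",380.55,209.25)]
def f(p):
    m=model(p); off={"scene":p[4:6],"top":p[6:8]}
    return np.concatenate([proj(I[n],m[k])+off[n]-[u,v] for n,k,u,v in O]+[np.array(p[4:])*.7])
if __name__=="__main__":
    s=least_squares(f,[.514,-.333,-.2,.25,0,0,0,0],loss='soft_l1'); print(s.x,np.degrees(s.x[2])); r=f(s.x)
    for o,e in zip(O,r[:-4].reshape(-1,2)): print(o[0],o[1],e)
    print(model(s.x))
E
python3 fit.py
```

```text
[ 0.5135 -0.331  -0.253   0.2365 -0.4541 -0.0784 -0.1295  0.109 ] -14.497987005155132
scene tcm [0.5294 0.0642]
scene tcp [ 0.1546 -0.2092]
scene eye [-0.2813  0.5093]
scene leye [-0.3028 -0.0287]
scene lcm [-0.0685 -0.5243]
scene lcp [ 0.2506 -0.0721]
scene disc [-0.0229  0.3034]
top tcm [-0.2728 -0.0207]
top tcp [ 0.0855 -0.0569]
top eye [ 0.4129 -0.2014]
top disc [ 1.488  -0.4392]
top lcp [-0.164   0.4378]
top base [-1.3745  0.2286]
{'tcp': array([ 0.4533, -0.2969,  0.1534]), 'tcm': array([ 0.4443, -0.3318,  0.1534]), 'eye': array([ 0.463 , -0.318 ,  0.1499]), 'disc': array([ 0.5161, -0.3317,  0.1387]), 'leye': array([ 0.4593, -0.317 ,  0.116 ]), 'lcp': array([ 0.4492, -0.3   ,  0.116 ]), 'lcm': array([ 0.4422, -0.3271,  0.116 ]), 'base': array([ 0.5135, -0.331 ,  0.012 ])}
```

```bash
cat > a.py <<'E'
from rig import robot
import numpy as np
np.set_printoptions(precision=4,suppress=True)
CAN=np.array([.5135,-.331,.012]); YAW=-.253
def rot(a,flip=False):
    c,s=np.cos(a),np.sin(a); k=-1 if flip else 1
    return np.array([[k*c,k*s,0],[k*s,-k*c,0],[0,0,-1]])
def can(P):
    c,s=np.cos(YAW),np.sin(YAW); return CAN+np.array([[c,-s,0],[s,c,0],[0,0,1]])@np.array(P,float)
def tab(th,r=.094,z=.001):
    c,s=np.cos(th),np.sin(th); return can([.038-r*c+z*s,0,.111+r*s+z*c])
def tcp(P,dz=0): return np.array(P)+[0,0,-.019+dz]
def st(m=""): print(m,"t",round(robot.read_t(),2),"p",robot.read_position(),"F",np.round(robot.read_force(),1),"w",round(robot.read_grip_width()*88,1))
def arc(a,b,n,speed=.12):
    for t in np.linspace(a,b,n+1)[1:]: robot.servo_line(tcp(tab(t)),speed=speed)
E
python3 - <<'E'
from a import *
print(robot.read_tcp_rot())
for fl in(0,1):
  for P in(tab(.2365),tab(1.95),can([0,0,.13]),[.541,-.005,.1],[.503,.22,.11]): print(fl,robot.ik(tcp(P),rot(YAW,fl)))
E
```

```text
[[-0.9398 -0.3417 -0.0006]
 [-0.3417  0.9398  0.0014]
 [ 0.0001  0.0015 -1.    ]]
0 [-14.5099  14.8244 -21.6108   0.     -53.5648  90.014 ]
0 [-14.5071  22.3888  -1.2728   0.     -66.3384  90.0113]
0 [-14.5086  19.3973 -15.4974   0.     -55.1054  90.0127]
0 [ 20.2341  16.2157 -26.9961   0.     -46.7882  55.2701]
0 [ 44.0714  16.1689 -25.3925   0.     -48.4386  31.4327]
1 [-14.5099  14.8244 -21.6108   0.     -53.5648 -89.986 ]
1 [-14.5071  22.3888  -1.2728   0.     -66.3384 -89.9887]
1 [-14.5086  19.3973 -15.4974   0.     -55.1054 -89.9873]
1 [  20.2341   16.2157  -26.9961    0.      -46.7882 -124.7299]
1 [  44.0714   16.1689  -25.3925    0.      -48.4386 -148.5673]
```

Run:
```python
from a import *
R=rot(YAW,0)
robot.goto(tcp(tab(.2365),.08),R); robot.move_gripper(.66); st("above")
robot.servo_line(tcp(tab(.2365)),speed=.12); st("at")
robot.move_gripper(0.0); st("grip")
if 33<robot.read_grip_width()*88<40:
    for b in (.4,.7,1.0,1.3,1.6,1.8,1.95):
        arc(b-.25 if b<.5 else b,b,1); st(b)
from h import *
W=np.zeros((480,800,3),np.uint8)
p,d=robot.grab_frame("scene"); W[:,:400]=crop(p,150,70,80,96,5)
p,d=robot.grab_frame("top"); W[:,400:]=crop(p,340,150,80,96,5)
cv2.imwrite("pics/c4.png",W)
```

```text
above t 2.46 p [ 0.4621 -0.3177  0.207 ] F [0.1 0.7 0.2] w 57.9
at t 3.27 p [ 0.4625 -0.3179  0.1276] F [0.7 0.4 0.3] w 58.0
grip t 3.78 p [ 0.4621 -0.3179  0.1273] F [ 0.4 -1.   0.2] w 35.5
0.4 t 4.06 p [ 0.4668 -0.3192  0.1416] F [-0.7 -3.6  0.1] w 35.8
0.7 t 4.44 p [ 0.4808 -0.3232  0.1651] F [-1.8 -5.   2.3] w 35.7
1.0 t 4.83 p [ 0.5011 -0.3289  0.1833] F [-3.1 -6.5  2. ] w 36.0
1.3 t 5.21 p [ 0.5257 -0.3358  0.1945] F [-4.8 -8.3  3.6] w 35.7
1.6 t 5.59 p [ 0.5529 -0.3433  0.1978] F [ -3.1 -10.    3.9] w 36.1
1.8 t 5.9 p [ 0.5713 -0.3484  0.1957] F [ -3.8 -11.6   4.5] w 36.0
1.95 t 6.17 p [ 0.5846 -0.3522  0.1918] F [ -2.8 -12.2   6.2] w 35.5
```

View pics/c4.png

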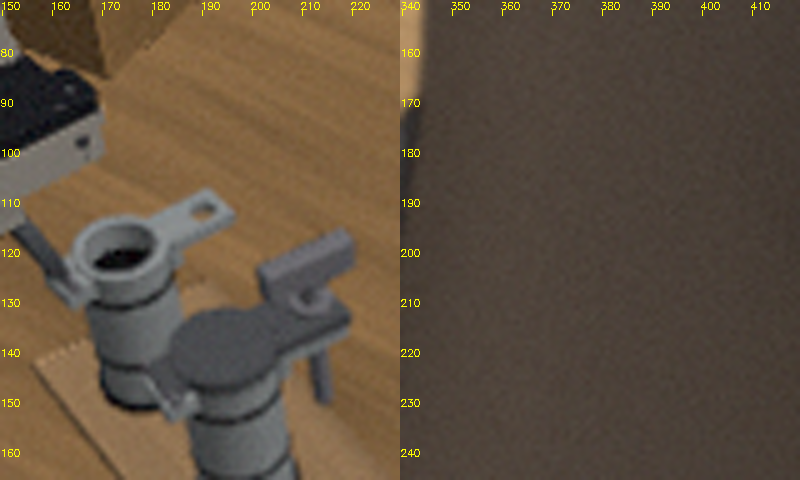

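The cap is at about 1.95 rad and the empty mouth is visible at scene (173,119.5). I'll release, then square up and grasp the core.

Run:
```python
from a import *
R=rot(YAW,0)
print("cmd",tcp(tab(1.95)))
robot.move_gripper(.62); robot.servo_line(tcp(tab(1.95),.09),speed=.2); st("rel")
R2=rot(YAW+np.pi/2,0); c=np.array([.5415,-.0045,.085])
robot.goto(c+[0,0,.1],R2); robot.move_gripper(.66)
from m import *
for n in I:
    p,d=robot.grab_frame(n); np.savez(f"pics/{n}1.npz",p=p,d=d)
robot.servo_line(c,speed=.15); robot.move_gripper(0.); st("g1"); robot.move_gripper(.55)
robot.goto(c,R); robot.move_gripper(0.); st("g2")
print(robot.read_qpos())
robot.servo_line(c+[0,0,.2],speed=.2); st("lift")
robot.servo_line(np.r_[can([0,0,0])[:2],.285],speed=.25); st("over")
p,d=robot.grab_frame("scene"); np.savez("pics/scene2.npz",p=p,d=d); p2,d2=robot.grab_frame("top")
W=np.zeros((480,800,3),np.uint8)
W[:,:480]=crop(p,130,50,80,80,6)
q=np.load("pics/top1.npz")['p']; W[:,480:]=crop(q,360,170,64,96,5)
cv2.imwrite("pics/c5.png",W)
print(proj(I["scene"],can([0,0,.108])),proj(I["top"],can([0,0,.108])))
```

```text
cmd [ 0.5849 -0.3495  0.191 ]
rel t 7.45 p [ 0.5849 -0.3493  0.2815] F [ 0.4  0.1 -0.8] w 54.7
g1 t 10.6 p [ 0.5417 -0.0045  0.0854] F [-1.3 -0.2  4.6] w 33.2
g2 t 12.95 p [ 0.5416 -0.0044  0.085 ] F [ 0.3  0.8 -0.1] w 33.3
[ 20.2723  15.9665 -26.688   -0.0043 -47.3346  55.2452]
lift t 14.1 p [ 0.5407 -0.0046  0.2836] F [-0.8 -0.1 -1.9] w 33.1
over t 15.56 p [ 0.5136 -0.3302  0.2851] F [-0.  -0.1 -1.9] w 33.2
[174.1733 119.2611] [392.9916 208.953 ]
```

View pics/c5.png

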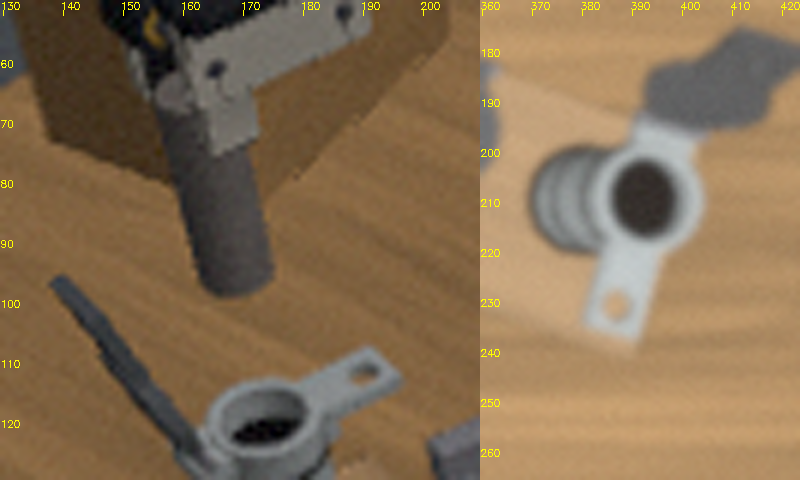

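The core hangs straight in the gripper with its bottom at scene (169.1,95.9). The mouth is at top (392.7,209.2), against a prediction of (393.0,209.0). Next I'll check the core's projection and insert with force monitoring.

Run:
```python
from a import *
from m import *
p=robot.read_position(); print(p,proj(I["scene"],p+[0,0,.014-.095]),"lugeye top",proj(I["top"],can([-.056,0,.104])),"scene",proj(I["scene"],can([-.056,0,.104])))
xy=can([0,0,0])[:2]
ok=True
for z in(.21,.195,.18,.165,.15,.135,.124):
    robot.servo_line(np.r_[xy,z],speed=.08); st(z)
    if abs(robot.read_force()+[0,0,1.9]).max()>12: ok=False; break
if ok:
    robot.dwell(.1); robot.move_gripper(.55); robot.dwell(.3); st("released")
    robot.servo_line(np.r_[xy,.26],speed=.25)
    robot.goto(tcp(tab(1.95),.1),rot(YAW)); st()
    p,d=robot.grab_frame("scene"); cv2.imwrite("pics/c6.png",crop(p,140,80,80,80,6)); np.savez("pics/scene3.npz",p=p,d=d)
```

```text
[ 0.5138 -0.33    0.2852] [168.8263  95.7858] lugeye top [387.1443 230.6433] scene [190.5141 111.7551]
0.21 t 16.74 p [ 0.5139 -0.3312  0.2106] F [-0.1 -0.5 -1.6] w 33.3
0.195 t 17.07 p [ 0.5133 -0.331   0.1946] F [-0.2 -0.5 -2.1] w 33.3
0.18 t 17.41 p [ 0.5133 -0.331   0.1796] F [ 0.8 -0.5 -1.5] w 33.6
0.165 t 17.74 p [ 0.5132 -0.331   0.1646] F [-0.6  0.1 -1.7] w 33.1
0.15 t 18.07 p [ 0.5132 -0.331   0.1496] F [ 0.4 -0.1 -2.2] w 33.1
0.135 t 18.41 p [ 0.5132 -0.3309  0.1346] F [ 0.4 -0.7 -2. ] w 33.1
0.124 t 18.69 p [ 0.5132 -0.3309  0.1237] F [-0.7 -0.6 -3. ] w 33.1
released t 19.62 p [ 0.5135 -0.331   0.124 ] F [ 0.1 -0.7 -0. ] w 48.2
 t 20.73 p [ 0.5852 -0.3493  0.2887] F [ 0.3  0.  -0.3] w 48.2
```

View pics/c6.png

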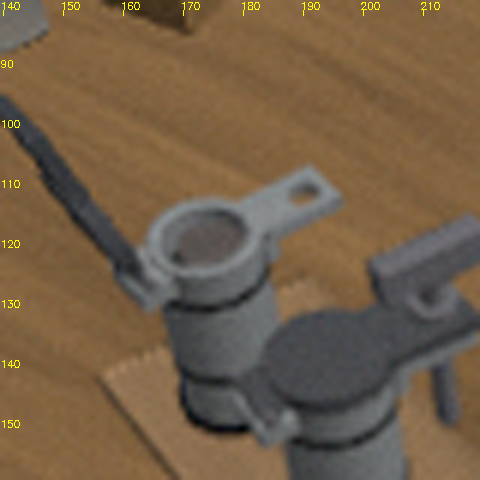

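The core sits below the rim at (174,120). Now I'll close the cap, then go for the pin.

Run:
```python
from a import *
robot.move_gripper(.66); robot.servo_line(tcp(tab(1.95)),speed=.15); st("at")
robot.move_gripper(0.); st("grip")
if robot.read_grip_width()*88>33:
    a=1.95
    for b in(1.6,1.3,1.0,.7,.4,.2,.1,.03,-.01):
        arc(a,b,1,.1); a=b
        if b<1.1: st(b)
    robot.move_gripper(.62); st("open")
    robot.servo_line(tcp(tab(0),.06),speed=.2)
    robot.move_gripper(0.)
    P=can([-.015,0,.118])   # on the disc, shut height
    robot.servo_line(P+[0,0,.02],speed=.2)
    for dz in np.arange(.008,-.0031,-.002):
        robot.servo_line(P+[0,0,dz],speed=.04); f=robot.read_force()[2]; 
        if f>12: break
    st("press %.3f"%dz); robot.servo_line(P+[0,0,.06],speed=.2); st()
```

```text
at t 22.06 p [ 0.5854 -0.3498  0.1919] F [ 0.7 -0.3  0.9] w 58.1
grip t 22.56 p [ 0.5843 -0.3521  0.1921] F [ -2.4 -10.7  -0.1] w 35.7
1.0 t 23.9 p [ 0.5025 -0.3294  0.1842] F [ 1.8 -7.  -3.7] w 35.9
0.7 t 24.33 p [ 0.4822 -0.3236  0.166 ] F [ 2.6 -4.7 -2.5] w 35.8
0.4 t 24.77 p [ 0.4676 -0.3194  0.1417] F [ 3.6 -4.3 -1. ] w 35.8
0.2 t 25.11 p [ 0.4618 -0.3178  0.1234] F [ 3.5 -3.  -0.5] w 35.9
0.1 t 25.36 p [ 0.4602 -0.3173  0.1142] F [ 2.5 -3.3  0.3] w 35.5
0.03 t 25.61 p [ 0.4596 -0.3171  0.1077] F [ 2.3 -3.9  0.3] w 35.7
-0.01 t 25.86 p [ 0.4595 -0.3171  0.1045] F [ 1.9 -1.8  5. ] w 35.6
open t 26.44 p [ 0.4591 -0.3169  0.1039] F [ 0.9 -0.5 -0. ] w 54.6
press -0.002 t 29.98 p [ 0.4993 -0.3275  0.1301] F [-4.8  4.5 15.2] w 0.3
 t 30.43 p [ 0.4991 -0.3271  0.1904] F [ 0.2 -0.4 -0.8] w 0.1
```

Run:
```python
from a import *
from m import *
a=-.06; R=rot(a); P=np.array([.5035,.220,.093])
robot.servo_line(np.r_[robot.read_position()[:2],.28],speed=.3)
robot.goto(P+[0,0,.08],R); robot.move_gripper(.42)
robot.servo_line(P,speed=.12); st("at"); robot.move_gripper(0.); st("grip")
robot.servo_line(P+[0,0,.2],speed=.15); st("lift")
E=can([-.056,0,0]); robot.goto(np.r_[E[:2],.292],rot(YAW)); robot.servo_line(np.r_[E[:2],.24],speed=.15); robot.dwell(.3); st("over")
W=np.zeros((600,800,3),np.uint8)
p,d=robot.grab_frame("scene"); np.savez("pics/scene4.npz",p=p,d=d); W[:,:480]=crop(p,155,50,48,60,10); 
p,d=robot.grab_frame("top"); W[:480,480:]=crop(p,370,190,32,48,10)
cv2.imwrite("pics/c7.png",W)
p=robot.read_position(); print(proj(I["scene"],np.array([p-[0,0,.087],p-[0,0,.009],can([-.056,0,.116])])),proj(I["top"],can([-.056,0,.116])))
```

```text
at t 34.52 p [0.5039 0.2203 0.0935] F [-0.1 -0.1 -0.1] w 37.1
grip t 35.02 p [0.5035 0.2199 0.0933] F [-1.3 -0.1  2.5] w 13.9
lift t 36.51 p [0.5031 0.2198 0.292 ] F [ 0.3 -1.1 -1.4] w 13.8
over t 39.26 p [ 0.4596 -0.3171  0.2408] F [ 0.   0.7 -1.1] w 13.8
[[188.5953 101.6381]
 [184.3709  78.6341]
 [189.9287 108.5734]] [388.788  230.8765]
```

View pics/c7.png

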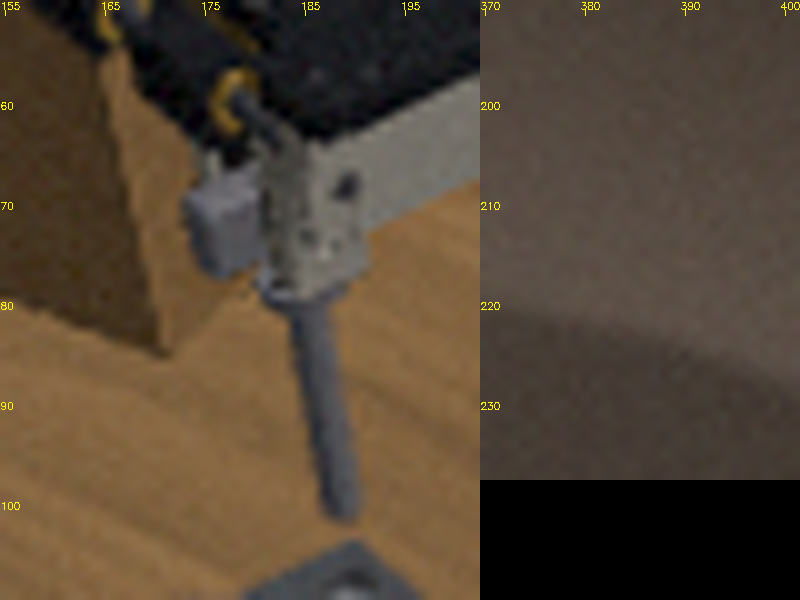

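The pin tip is at scene (188.7,101), within about 0.5 px of prediction. The lug eye predictions also agree in both views. I'll insert with force monitoring and a small search.

```bash
cat > ins.py <<'E'
from a import *
E0=can([-.056,0,0])[:2]; off=np.zeros(2)
ux=np.array([np.cos(YAW),np.sin(YAW)]); uy=np.array([-ux[1],ux[0]])
pat=[(0,0)]+[(r*np.cos(t),r*np.sin(t)) for r,n in((.0015,6),(.003,8)) for t in np.linspace(0,2*np.pi,n,endpoint=False)]
k=0; z=min(.222,robot.read_position()[2])
while z>.138 and robot.read_t()<62:
    z-=.004; robot.servo_line(np.r_[E0+off,max(z,.1375)],speed=.05); F=robot.read_force(); p=robot.read_position()
    print(round(z,3),p,np.round(F,1),round(robot.read_t(),1))
    if F[2]>9 and z>.148:
        k+=1
        if k>=len(pat): break
        z+=.006; robot.servo_line(np.r_[E0+off,z],speed=.08); off=pat[k][0]*ux+pat[k][1]*uy
        robot.servo_line(np.r_[E0+off,z],speed=.03)
    elif z<.21 and np.hypot(*F[:2])>4: off=off+np.clip(F[:2]*1e-4,-.0006,.0006)
    elif F[2]>10: break
st("end")
E
python3 ins.py
```

```text
0.218 [ 0.4593 -0.317   0.2178] [ 0.   0.7 -1.2] 40.0
0.214 [ 0.4593 -0.317   0.2139] [-0.1  0.1 -1.3] 40.2
0.21 [ 0.4598 -0.3171  0.2099] [ 1.9 -1.  -2.2] 40.5
0.206 [ 0.4597 -0.3171  0.2059] [ 2.1 -1.3 -1.6] 40.7
0.202 [ 0.4595 -0.317   0.2018] [ 2.8 -2.1 -2.5] 41.0
0.198 [ 0.4594 -0.317   0.1977] [ 3.9 -1.1 -2.1] 41.2
0.194 [ 0.4596 -0.317   0.1936] [ 3.2 -1.3 -1.9] 41.5
0.19 [ 0.4596 -0.3171  0.1897] [ 3.2 -1.5 -2.2] 41.7
0.186 [ 0.4597 -0.3171  0.1857] [ 3.2 -1.7 -2.6] 42.0
0.182 [ 0.4597 -0.3171  0.1817] [ 3.5 -1.6 -1.9] 42.2
0.178 [ 0.4597 -0.317   0.1777] [ 3.3 -1.3 -2.7] 42.5
0.174 [ 0.4597 -0.3171  0.1737] [ 4.5 -2.  -1.7] 42.7
0.17 [ 0.4599 -0.3172  0.1696] [ 3.8 -1.  -2.8] 43.0
0.166 [ 0.46   -0.3172  0.1656] [ 2.5 -1.2 -2.6] 43.2
0.162 [ 0.46   -0.3172  0.1617] [ 4.3 -0.5 -2.4] 43.5
0.158 [ 0.4602 -0.3172  0.1576] [ 2.4 -1.  -2.3] 43.7
0.154 [ 0.4603 -0.3172  0.1536] [ 2.4 -0.2 -2.1] 44.0
0.15 [ 0.4603 -0.3172  0.1496] [ 2.1 -0.  -1. ] 44.2
0.146 [ 0.4604 -0.3173  0.1457] [ 0.4 -0.8 -1.9] 44.5
0.142 [ 0.4604 -0.3173  0.1417] [ 1.2 -0.7 -1.6] 44.7
0.138 [ 0.4608 -0.3175  0.1385] [0.4 1.2 3.8] 45.0
end t 44.95 p [ 0.4608 -0.3175  0.1385] F [0.4 1.2 3.8] w 13.8
```

Run:
```python
from a import *
from m import *
p=robot.read_position()
for z in(.137,.136):
    robot.servo_line(np.r_[p[:2],z],speed=.04); st(z)
    if robot.read_force()[2]>12: break
robot.move_gripper(.5); st("rel"); robot.servo_line(np.r_[p[:2],.25],speed=.15)
robot.goto([.4,-.45,.3],rot(YAW)); robot.move_gripper(.5); robot.dwell(.3); st()
W=np.zeros((600,800,3),np.uint8)
q,d=robot.grab_frame("scene"); W[:,:400]=crop(q,152,84,50,75,8); P=back(I["scene"],*np.mgrid[:384,:512][::-1],d)
q,d=robot.grab_frame("top"); W[:480,400:]=crop(q,365,188,50,60,8)
cv2.imwrite("pics/c8.png",W)
t=P[80:120,175:205].reshape(-1,3); t=t[(t[:,2]>.145)&(np.hypot(*(t[:,:2]-can([-.056,0,0])[:2]).T)<.04)]; print(len(t),np.percentile(t[:,2],[50,90,98]),t.mean(0))
```

```text
0.137 t 45.2 p [ 0.4609 -0.3176  0.1382] F [-1.6  3.3 11.9] w 13.3
0.136 t 45.45 p [ 0.4609 -0.3177  0.138 ] F [-3.8  5.  17.4] w 14.3
rel t 46.17 p [ 0.4608 -0.3175  0.1359] F [0.2 0.5 0.1] w 43.7
 t 48.27 p [ 0.4002 -0.4497  0.3   ] F [-0.3  0.4  0.8] w 43.8
162 [0.1622 0.1679 0.1693] [ 0.4623 -0.3131  0.1604]
```

View pics/c8.png

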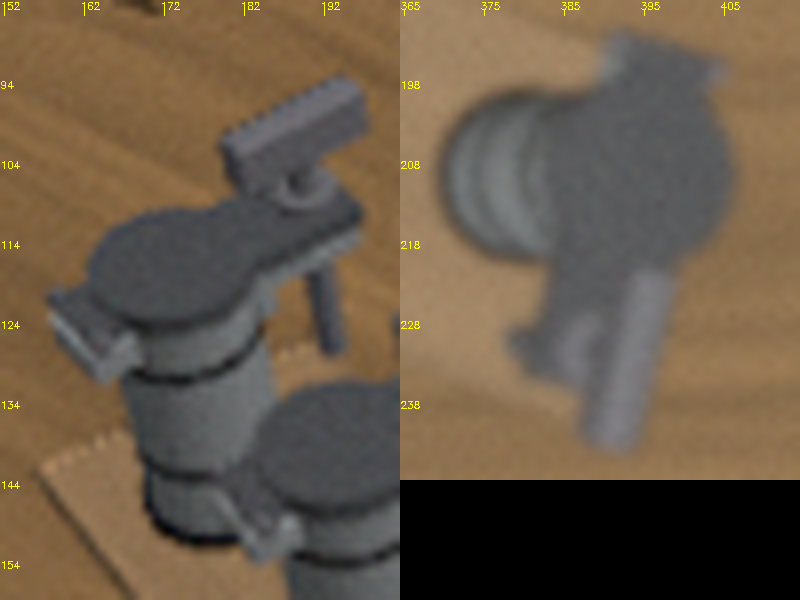

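The cap lies flat. The pin collar sits on the tab at scene (190,106), the shaft shows below the lug down to (193,127), and the T bar top is at about 0.168 m, where it should be. I'm handing in.

```bash
python3 -c "
from rig import robot
print(robot.job_done(), robot.read_t())"
```

```text
the job is handed in; nothing more can be done
the job is handed in; nothing more can be done
```

The job is handed in after about 48 s on the robot's clock: the core is down in the canister, the cap is pressed shut, and the T pin is through both eyes with its collar on the tab; no verdict came back.

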